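# Power up and tare the laboratory balance

## Task

Get the balance ready for weighing into the white dish that already stands on its pan: switch on the socket block by pressing the red end of its rocker fully down, then press the balance's green on key fully down so that it stays in, then press its blue tare key fully down and let it come back up. Do it in that order, with the fingertips only; do not press the yellow key. Pick nothing up, and leave the dish, test-tube rack, beaker and bottle where they stand.

Things in the scene. Friction and masses are not known exactly. Their poses are not given: they have to be found in the camera images.
- socket: white socket block, 150 (x) x 85 (y) x 40 mm high, fixed to the table; origin at the centre of its underside, z up. On its top, towards its -x end, is a rocker 60 mm long (along the block's x), 30 mm wide, in a grey frame 44 mm above the table; rocker pivot at x = -30 mm, 52 mm above the table. Socket holes at the +x end
- rocker_red_end (a point): middle of the upper face of the rocker's red half, 20 mm from the pivot; moves with the rocker, from 62 mm (off) down to 56 mm (on) above the table. The rocker is a shallow V: red half towards the block's -x, black half towards +x. Off: red half slopes up outwards by 0.28 rad, black half level. On: red half level, black half raised
- rocker (a joint): rocker angle in rad: 0 is off (red end up), 0.28 is fully on (red end down, the stop). It stays where it is left; it takes about 2.5 N at the red half's middle
- balance: white balance, 290 (x) x 210 (y) mm, fixed; origin: centre of its underside, z up, x from keys to pan. Key deck 45 mm high at the -x end; three keys in a row along y, at x = -115, y = -60, 0, 60 mm; which colour is where varies. Behind: display, body 64 mm high, round steel pan 130 mm across, top 78 mm above the table, centre at x = 55 mm
- key_on_top (a point): top centre of the green square key on the balance (on). Cap 24 x 24 mm on a 34 mm square black bezel; the cap top starts 15 mm above the key deck (11 mm above its bezel), 60 mm above the table, and travels 6 mm straight down. This point moves with the cap; its x and y axes are the balance's, z up
- key_on (a joint): green key's depth in m: 0 is up, 0.006 fully in. A latching key: takes about 3.5 N and stays where it is left
- key_tare_top (a point): top centre of the blue square key on the balance (tare). Cap 24 x 24 mm on a 34 mm square black bezel; the cap top starts 15 mm above the key deck (11 mm above its bezel), 60 mm above the table, and travels 6 mm straight down. This point moves with the cap; its x and y axes are the balance's, z up
- key_tare (a joint): blue key's depth in m: 0 is up, 0.006 fully in. Sprung: 1.5 N to start, 5 N fully in; comes back up when let go
- key_mode_top (a point): top centre of the yellow square key on the balance (not to be pressed). Cap 24 x 24 mm on a 34 mm square black bezel; the cap top starts 15 mm above the key deck (11 mm above its bezel), 60 mm above the table, and travels 6 mm straight down. This point moves with the cap; its x and y axes are the balance's, z up
- key_mode (a joint): yellow key's depth in m: 0 is up, 0.006 fully in. Sprung like the blue key; must be left alone
- dish: white porcelain dish, loose, standing on the balance's pan; 80 mm across the rim, 30 mm high (rim 108 mm above the table); origin at the centre of its underside
- rack: blue and white test-tube rack with eight glass tubes, loose, one piece, 74 (x) x 135 (y) mm, tube tops 111 mm high; origin at the centre of its underside
- beaker: empty clear beaker, loose, 72 mm across, 90 mm high; origin at the centre of its underside
- bottle: clear bottle with green label and green cap, loose, 66 mm across, 190 mm high; origin at the centre of its underside
Things that resemble listed ones, but are neither listed nor needed, are in the scene too. Leave any pink look-alike of the socket alone.

How it is judged:
On the way, in this order (a step that is already met when the one before it is completed fails the run):
1. the rocker is switched on: its red end is fully down (value of joint rocker above 0.24 rad), for 0.1 s.
2. the green key is pressed fully in (value of joint key_on above 0.0045 m), for 0.1 s.
3. the blue key is pressed fully in (value of joint key_tare above 0.0045 m), for 0.1 s.
At the end, for the whole second after the job is handed in: rocker on (beyond 0.24 of 0.28 rad), green key in (beyond 4.5 of 6 mm), blue and yellow keys up (within 1.5 mm), and the dish, rack, beaker and bottle at rest within 15 mm of where they stood (value of joint rocker above 0.24 rad and value of joint key_on above 0.0045 m and value of joint each of key_tare, key_mode below 0.0015 m and distance of each of dish, rack, beaker, bottle from where it was at the start of the episode below 0.015 m and linear speed of each of dish, rack, beaker, bottle below 0.02 m/s); the robot touches nothing.
It fails at once if the green key is pressed while the rocker is off (value of joint key_on above 0.0025 m and value of joint rocker below 0.24 rad).
It fails at once if the blue key is pressed before the green key is in (value of joint key_tare above 0.0025 m and (value of joint key_on below 0.0045 m or value of joint rocker below 0.24 rad)).
It fails at once if the yellow key is pressed (value of joint key_mode above 0.0025 m).
It fails at once if the dish, rack, beaker or bottle is shifted, tipped or lifted by more than 15 mm (distance of any of dish, rack, beaker, bottle from where it was at the start of the episode above 0.015 m).
It also fails if it takes over 48 s, if anything falls off the work surface, if the arm or the gripper's body presses on something with over 40 N, if the wrist force passes 120 N, or if a joint passes its speed limit or range.

## Robot

A 7-joint arm with a two-finger parallel gripper is mounted at the origin on the work surface. World frame = base frame: x ahead of the robot, y to its left, z up, the work surface at z = 0. Lengths are in m, angles in rad, forces in N, time in s.
With the tool pointing down it reaches from about 0.425 to 0.8 m from the base axis. Payload 8.3 kg.
Tool frame: the origin (TCP) lies midway between the tips of the shut fingers; the grasp point (between the pads) lies 19 mm behind it; z points along the fingers, y is the line along which they close (so a half turn about z gives the same grasp; the last joint's range is limited). The gripper opens to 85 mm and grips with 20 to 120 N. Pads are 22 mm wide; open, the fingers measure 114 mm over their backs; the gripper's body (76 mm by 85 mm) begins 54 mm behind the grasp point. The pads swing forward as they close: fully open they stand 13 mm farther back than shut.
Start: joints at [1.272, 0.383, 0.016, 1.37, -0.006, 1.388, -0.046], TCP at [0.146, -0.608, 0.231] pointing down, gripper open.
Joint ranges: [-2.95, 2.95], [-0.25, 2.06], [-1.52, 1.56], [0.18, 2.33], [-1.44, 4.58], [0.02, 2.06], [-3.01, 3.01]. Speed limits (rad/s): [2.39, 2.39, 3.01, 3.01, 3.14, 3.14, 3.14].

## Interface

Orientations are given as a unit quaternion [x, y, z, w].
In Python, from bench import manip gives the robot as it stands.
- The arm moves only by the shell command python3 -m jog 'ROWS' [FORCE]. ROWS is JSON, a list of rows, each a list of 5 numbers: the shift along the tool's x, y, z in cm, then the turn about the tool's z in degrees, then the finger opening in cm, from 0 to 8.54. A call has 1 to 12 rows; each row is the pose to reach, as a shift and turn from the pose commanded when the call began, along the tool's axes at that moment; what a row does not reach only later rows make up. A row lasts 1/12 s, in which the tool goes at most 41.7 mm and 7.16 degrees, less where a joint would pass 70% of its speed; a pose out of reach is approached as far as the arm can. A call with a gripper value outside its range is refused whole. The fingers move at their own pace and stop on an object; FORCE is the grip in N (left out, the last holds). Time passes only in rows, so rows that repeat a pose let the fingers close. It gives the time, the measured TCP pose, the force, the opening and the grip force at its end, in the units of the state.
- manip.sense(): the state, without advancing time (a new reading comes with each control period).
- manip.camera(name): name is "side" or "top"; returns (picture, depth): 384x512x3 uint8, red, green, blue; 384x512 float32, m along the optical axis (not along the pixel's ray), 0 where there is no reading.
- manip.get_calibration(name): a dict with "mtx" (3x3 intrinsics, pixels), "pose" (4x4, takes a point from camera to world coordinates). Camera axes: x right, y up, looking along -z (the intrinsics and any distortion apply to the point x, -y, -z); pixel columns grow to the right and rows downward; lengths in m; the calibration is good to about 2 mm. A picture is of the moment at which its call begins. get_calibration takes no time and is no camera call.
- manip.close_job(): hands the job in; it is judged then, once.
The state is a dict: "clock": time; "q": joint angles; "dq": joint speeds; "joint_torque": joint torques, N m; "tcp_pos": TCP position; "ee_rot": TCP orientation; "force": force on the tool from outside, world axes, zero at the start; "moment": the same for the moment, N m; "gripper_width": finger opening in m; "grasp_force": force on a finger pad.
Only numpy, scipy, OpenCV 4.12 (cv2) and the standard library are available. Lean on these libraries where they do the work, as an engineer would, in place of code of your own. Each camera call takes 0.05 s, during which the arm holds its last target. There are 200 camera calls.

## Working session

There is one attempt and no reset: what is moved stays moved. The work goes in short steps, Python scripts to look and compute and a shell command to move; the robot and the scene stay as the last step left them, time stands still between calls to the robot, and variables do not carry over. Pictures are saved under pics/ and viewed, at most 10 in all, crops included, and the job is handed in when it is done.

```bash
mkdir -p pics; cat > h.py <<'E'
import numpy as np,cv2
from bench import manip
def grab(n,f):
    im,d=manip.camera(n); cv2.imwrite(f'pics/{f}.png',im[:,:,::-1]); np.savez(f'pics/{n}.npz',im=im,d=d); return im,d
def ray(n,u,v):
    c=manip.get_calibration(n);K=np.array(c['mtx']);P=np.array(c['pose'])
    r=np.linalg.inv(K)@[u,v,1]; r=P[:3,:3]@[r[0],-r[1],-r[2]]
    return P[:3,3],r
def onz(n,u,v,z):
    o,r=ray(n,u,v); return o+r*(z-o[2])/r[2]
def atd(n,u,v,d):
    o,r=ray(n,u,v); return o+r*d   # ray has unit optical component
E
python3 - <<'E'
from h import *
for n in('top','side'):
    grab(n,n+'0'); c=manip.get_calibration(n); print(n,{k:np.round(v,3).tolist() for k,v in c.items()if k in('mtx','pose')},c.keys())
print(manip.sense())
E
```

```text
top {'mtx': [[491.984, 0.0, 256.411], [0.0, 491.984, 186.273], [0.0, 0.0, 1.0]], 'pose': [[0.008, 0.992, -0.128, 0.363], [-1.0, 0.006, -0.011, 0.093], [-0.01, 0.128, 0.992, 1.333], [0.0, 0.0, 0.0, 1.0]]} dict_keys(['mtx', 'pose'])
side {'mtx': [[479.584, 0.0, 257.769], [0.0, 479.584, 190.141], [0.0, 0.0, 1.0]], 'pose': [[0.995, 0.064, -0.075, 0.43], [-0.098, 0.524, -0.846, -0.953], [-0.015, 0.849, 0.528, 0.756], [0.0, 0.0, 0.0, 1.0]]} dict_keys(['mtx', 'pose'])
{'clock': 0.1, 'q': array([ 1.27212189,  0.38418145,  0.01636206,  1.37106078, -0.0063397 ,
        1.38819498, -0.04649246]), 'dq': array([ 1.78098011e-04, -9.47742861e-05, -3.63530784e-04, -3.04062363e-03,
       -2.26801756e-04,  3.11391823e-04, -9.87575611e-04]), 'joint_torque': array([ 2.49538534e-03, -6.29129362e+01,  8.47517475e-01, -3.72753882e+01,
        1.69678254e-02,  1.04369791e-02, -3.36520350e-05]), 'tcp_pos': array([ 0.14594784, -0.60724841,  0.23035638]), 'ee_rot': array([ 9.93054494e-01,  1.17651879e-01, -9.75593119e-05, -8.93346238e-04]), 'force': array([-0.25995412,  0.0934177 , -0.03581194]), 'moment': array([-0.01095633,  0.03381927, -0.00697325]), 'grasp_force': 0.0, 'gripper_width': 0.08559145787257647}
```

View pics/top0.png

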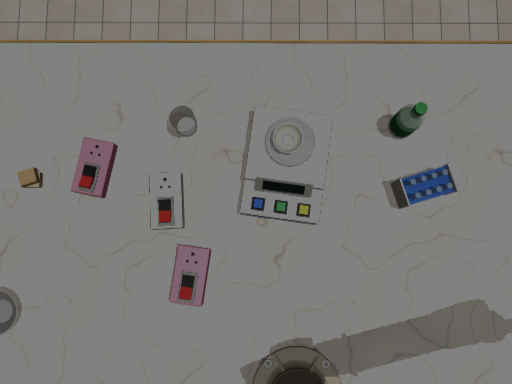

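View pics/side0.png

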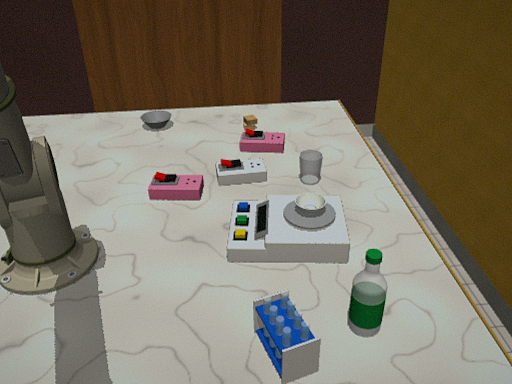

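The top view shows the white socket with its red end at about (165,216), blue key at (258,204), green at (281,207) and yellow at (304,210). The side view shows red at (228,163), blue at (243,207), green at (242,220) and yellow at (240,235). The two other rockers are on pink blocks.

```bash
cat > m.py <<'E'
from h import *
def cen(n,box,col):
    z=np.load(f'pics/{n}.npz');im=z['im'];d=z['d'];x0,y0,x1,y1=box
    h=cv2.cvtColor(im,cv2.COLOR_RGB2HSV);H,S,V=[h[...,i].astype(int) for i in range(3)]
    lo,hi={'r':(-8,8),'g':(45,85),'b':(100,130),'y':(22,38)}[col]
    Hs=np.where(H>170,H-180,H)
    m=((Hs>=lo)&(Hs<=hi)&(S>140)&(V>70)).astype(np.uint8);k=np.zeros_like(m);k[y0:y1,x0:x1]=1;m*=k
    N,L,st,c=cv2.connectedComponentsWithStats(m);i=1+np.argmax(st[1:,4]);dd=d[L==i]
    return c[i],st[i],np.median(dd[dd>0])
def tri(a,b):
    o1,r1=ray('top',*a);o2,r2=ray('side',*b)
    A=np.stack([r1,-r2],1);s=np.linalg.lstsq(A,o2-o1,rcond=None)[0];p,q=o1+r1*s[0],o2+r2*s[1]
    return (p+q)/2,np.linalg.norm(p-q)
B={'r':((150,190,182,228),(214,150,243,172)),'b':((246,193,270,215),(232,198,254,214)),'g':((270,197,292,218),(232,212,254,228)),'y':((293,200,316,220),(230,227,252,244))}
if __name__=='__main__':
    for c,(t,s) in B.items():
        a=cen('top',t,c);b=cen('side',s,c);p,e=tri(a[0],b[0])
        print(c,a[0].round(1),a[1],b[0].round(1),b[1],'tri',p.round(4),'err',round(e,4),'topz',onz('top',*a[0],.06).round(4),'depth',atd('top',*a[0],a[2]).round(4),atd('side',*b[0],b[2]).round(4))
    z=np.load('pics/top.npz')['im'];h=cv2.cvtColor(z,cv2.COLOR_RGB2HSV)
    # white socket outline, balance outline
    m=((h[...,1]<20)&(h[...,2]>165)).astype(np.uint8)
    for n,(x0,y0,x1,y1) in {'sock':(140,160,195,240),'bal':(230,95,340,235)}.items():
        k=np.zeros_like(m);k[y0:y1,x0:x1]=m[y0:y1,x0:x1]
        cs,_=cv2.findContours(k,0,2);c=max(cs,key=cv2.contourArea);bx=cv2.boxPoints(cv2.minAreaRect(c));print(n,[onz('top',*q,.04 if n=='sock' else .055).round(3).tolist() for q in bx])
    im=cv2.imread('pics/top0.png')[155:240,140:330];im2=cv2.imread('pics/side0.png')[140:250,200:355]
    a=cv2.resize(im,(760,340),interpolation=2);b=cv2.resize(im2,(366,260),interpolation=2);o=np.zeros((600,760,3),np.uint8);o[:340]=a;o[340:,:366]=b;cv2.imwrite('pics/c1.png',o)
E
python3 m.py
```

```text
r [164.5 215.8] [159 210  12  12 135] [226.  162.7] [221 159  11   8  65] tri [0.449  0.3456 0.0528] err 0.0 topz [0.4485 0.3441 0.06  ] depth [0.4484 0.344  0.0606] [0.4489 0.3382 0.0568]
b [257.7 203. ] [253 198  10  11  81] [242.8 205.8] [239 202   9   8  63] tri [0.4837 0.1028 0.052 ] err 0.001 topz [0.4834 0.1028 0.06  ] depth [0.4834 0.1027 0.0606] [0.4828 0.0947 0.0573]
g [276. 209.] [276 209   1   1   1] [241.1 218.7] [237 216  10   7  55] tri [0.4723 0.0547 0.0443] err 0.0057 topz [0.4681 0.0551 0.06  ] depth [0.4682 0.0551 0.059 ] [0.4743 0.0364 0.0575]
y [299.1 210.9] [299 208   2   6   7] [239.8 233.1] [235 229  11   9  90] tri [ 0.4664 -0.006   0.0444] err 0.0028 topz [ 0.4637 -0.0048  0.06  ] depth [ 0.4638 -0.0049  0.059 ] [ 0.4671 -0.0232  0.0574]Traceback (most recent call last):
  File "m.py", line 24, in <module>
    cs,_=cv2.findContours(k,0,2);c=max(cs,key=cv2.contourArea);bx=cv2.boxPoints(cv2.minAreaRect(c));print(n,[onz('top',*q,.04 if n=='sock' else .055).round(3).tolist() for q in bx])
                                   ~~~^^^^^^^^^^^^^^^^^^^^^^^^
ValueError: max() iterable argument is empty
```

```bash
sed -i 's/(S>140)&(V>70)/(S>90)\&(V>50)/; s/m=((h\[...,1\]<20)&(h\[...,2\]>165))/m=((h[...,1]<30)\&(h[...,2]>T))/; s/^    # white.*/    T=float(np.percentile(h[165:185,155:180,2],40))-8;print("T",T,np.median(h[280:330,330:400,2]))/' m.py; python3 m.py
```

```text
r [164.4 215.6] [159 210  12  13 147] [225.9 162.7] [221 159  11   8  73] tri [0.449  0.346  0.0523] err 0.0007 topz [0.4489 0.3445 0.06  ] depth [0.4489 0.3444 0.0605] [0.4485 0.3377 0.0568]
b [257.6 202.8] [253 198  10  11  91] [242.9 205.8] [238 202  10   9  78] tri [0.4841 0.1031 0.0519] err 0.0011 topz [0.4839 0.103  0.06  ] depth [0.4839 0.103  0.0603] [0.4832 0.0953 0.057 ]
g [280.5 206. ] [276 201  10  11  88] [241.4 219. ] [237 215  10   9  84] tri [0.476  0.0431 0.0518] err 0.0015 topz [0.476  0.0435 0.06  ] depth [0.476  0.0435 0.0599] [0.4749 0.0362 0.0567]
y [303.4 209.1] [299 204  10  11  96] [240.  233.1] [235 229  11   9  95] tri [ 0.4683 -0.0166  0.0524] err 0.0012 topz [ 0.4683 -0.016   0.06  ] depth [ 0.4684 -0.016   0.0594] [ 0.4675 -0.0225  0.0568]
T 121.0 129.0
sock [[0.599, 0.419, 0.04], [0.6, 0.274, 0.04], [0.39, 0.269, 0.04], [0.389, 0.411, 0.04]]
bal [[0.403, 0.174, 0.055], [0.775, 0.179, 0.055], [0.776, -0.113, 0.055], [0.405, -0.108, 0.055]]
```

View pics/c1.png

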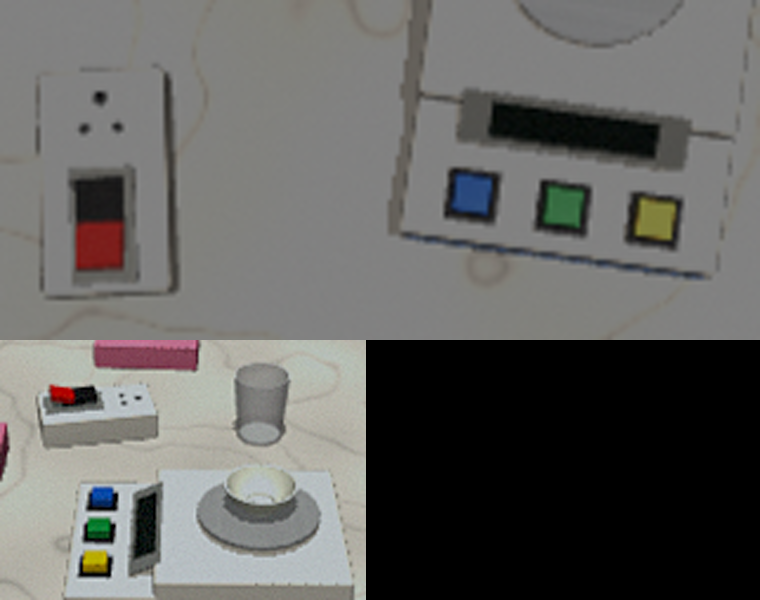

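Clear: the keys from left to right are blue, green, yellow, and the red end is toward the robot, near (0.443, 0.344). I'll move up and over while closing the fingers.

```bash
python3 -m jog '[[2,-1.1,0,2,0],[5,-2.8,0,4,0],[9,-5,0,6,0],[13,-7.2,0,8,0],[17,-9.5,0,10,0],[21,-11.7,0,12,0],[25,-13.9,0,14,0],[29,-16.1,0,16,0],[33,-18.4,0,17,0],[36.5,-20.3,0,17,0],[39,-21.7,0,17,0],[39.7,-22.1,0,17,0]]' 20
cat > go.py <<'E'
import sys
from h import *
from scipy.spatial.transform import Rotation as R
s=manip.sense();M=R.from_quat(s['ee_rot'])
print(s['clock'],s['tcp_pos'].round(4),M.as_matrix().round(3)[:,0],s['force'].round(1),s['gripper_width'].round(4),s['q'].round(2))
for i in range(1,len(sys.argv),3):
    t=np.array(sys.argv[i:i+3],float);print(t,'cm:',(M.inv().apply(t-s['tcp_pos'])*100).round(2))
E
python3 go.py .443 .344 .15
```

```text
clock: 1.1
tcp_pos: [0.484, -0.2946, 0.231]
ee_rot: [1.0, -0.027, 0.0, -0.001]
force: [0.6, 1.4, 0.1]
gripper_width: -0.0001
grasp_force: 0.0Traceback (most recent call last):
  File "go.py", line 5, in <module>
    print(s['clock'],s['tcp_pos'].round(4),M.as_matrix().round(3)[:,0],s['force'].round(1),s['gripper_width'].round(4),s['q'].round(2))
                                                                                           ^^^^^^^^^^^^^^^^^^^^^^^^
AttributeError: 'float' object has no attribute 'round'
```

```bash
sed -i "s/s\['gripper_width'\].round(4)/s['gripper_width']/" go.py
python3 -m jog '[[0,-2,0,0,0],[0,-5,0,0,0],[-0.5,-9,0,0,0],[-1,-13,0,0,0],[-1.5,-17,0,0,0],[-2,-21,0,0,0],[-2.5,-25,0,0,0],[-3,-29,0,0,0],[-3.5,-33,0,0,0],[-4,-36.5,0,0,0],[-4.3,-39,0,0,0],[-4.5,-40,0,0,0]]'
python3 go.py .443 .344 .10
```

```text
clock: 2.1
tcp_pos: [0.4587, 0.1066, 0.2313]
ee_rot: [1.0, -0.027, -0.0, -0.001]
force: [0.9, -0.7, 0.4]
gripper_width: 0.0001
grasp_force: 0.0
2.1 [0.4587 0.1066 0.2313] [ 0.998 -0.055 -0.   ] [ 0.9 -0.7  0.4] 9.558539795160715e-05 [ 0.23  0.08 -0.55  1.75  0.04  1.32 -1.96]
[0.443 0.344 0.1  ] cm: [ -2.87 -23.61  13.16]
```

```bash
python3 -m jog '[[-0.3,-2,1,0,0],[-0.6,-5,2.5,0,0],[-1,-8.5,4.5,0,0],[-1.5,-12,6.5,0,0],[-2,-15.5,8.5,0,0],[-2.4,-19,10.5,0,0],[-2.7,-22,12,0,0],[-2.9,-23.3,13,0,0],[-2.9,-23.6,13.2,0,0],[-2.9,-23.6,13.2,0,0],[-2.9,-23.6,13.2,0,0]]'
python3 go.py .443 .344 .054
python3 - <<'E'
from h import *
a,_=grab('top','t1');b,_=grab('side','s1')
a=cv2.resize(a[150:250,130:330],(800,400))[:,:400];b=cv2.resize(b[110:210,170:270],(400,400))
cv2.imwrite('pics/c2.png',np.hstack([a,b])[:,:,::-1])
E
```

```text
clock: 3.02
tcp_pos: [0.446, 0.3379, 0.0994]
ee_rot: [1.0, -0.031, 0.0, 0.0]
force: [-0.5, 0.1, 1.2]
gripper_width: 0.0003
grasp_force: 0.0
3.0167 [0.446  0.3379 0.0994] [ 0.998 -0.062  0.   ] [-0.5  0.1  1.2] 0.0003349868675079845 [-0.19  0.43 -0.66  1.7   0.29  1.11 -2.56]
[0.443 0.344 0.054] cm: [-0.33 -0.59  4.54]
```

View pics/c2.png

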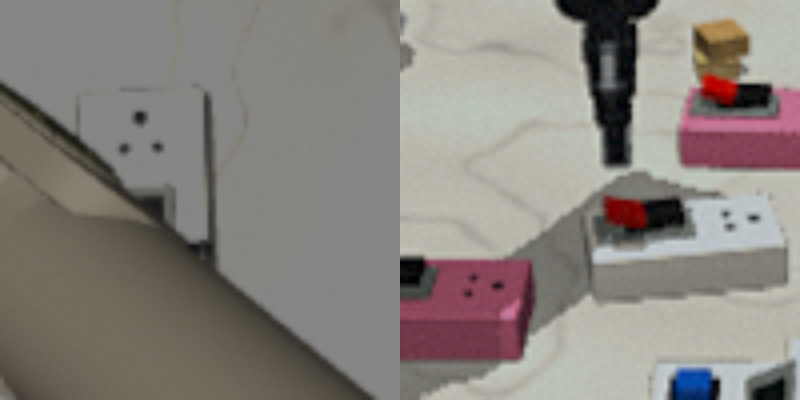

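The crop shows the closed fingertip directly above the red half, at about (617,165) over red at (626,210). Next I'll correct the offset and lower it.

```bash
python3 go.py .443 .344 .054; python3 -m jog '[[-0.2,-0.3,1,0,0],[-0.2,-0.3,2,0,0],[-0.2,-0.3,3,0,0],[-0.2,-0.3,3.3,0,0],[-0.2,-0.3,3.3,0,0],[-0.2,-0.3,3.3,0,0]]'; python3 go.py .443 .344 .054
```

```text
3.1167 [0.4465 0.3377 0.1001] [ 0.998 -0.063  0.001] [0.3 0.1 0.3] 9.46105867124598e-05 [-0.19  0.42 -0.66  1.7   0.29  1.11 -2.56]
[0.443 0.344 0.054] cm: [-0.4  -0.61  4.61]
clock: 3.62
tcp_pos: [0.4432, 0.3422, 0.066]
ee_rot: [1.0, -0.03, -0.0, 0.0]
force: [0.5, -0.3, 0.5]
gripper_width: -0.0003
grasp_force: 0.0
3.6167 [0.4432 0.3422 0.066 ] [ 0.998 -0.061 -0.001] [ 0.5 -0.3  0.5] -0.0002910732128072987 [-0.21  0.47 -0.64  1.73  0.32  1.05 -2.59]
[0.443 0.344 0.054] cm: [-0.03 -0.18  1.2 ]
```

```bash
python3 -m jog '[[0,-0.1,0.3,0,0],[0,-0.1,0.6,0,0],[0,-0.1,0.9,0,0],[0,-0.1,1.1,0,0],[0,-0.1,1.1,0,0],[0,-0.1,1.1,0,0],[0,-0.1,1.1,0,0]]'; python3 go.py
```

```text
clock: 4.2
tcp_pos: [0.4433, 0.3439, 0.0561]
ee_rot: [1.0, -0.03, 0.0, -0.0]
force: [-4.6, -1.1, 8.1]
gripper_width: 0.0001
grasp_force: 4.3
4.2 [0.4433 0.3439 0.0561] [ 0.998 -0.06   0.   ] [-4.6 -1.1  8.1] 7.363074051887068e-05 [-0.21  0.48 -0.64  1.74  0.33  1.03 -2.6 ]
```

```bash
python3 -m jog '[[0,0,0.2,0,0],[0,0,0.4,0,0],[0,0,0.4,0,0],[0,0,0.4,0,0]]'; python3 -m jog '[[0,0,-1,0,0],[0,0,-3,0,0],[0,0,-5,0,0],[0,4,-6,0,0],[0,8,-6,0,0],[0,11,-6,0,0],[0,12,-6,0,0],[0,12,-6,0,0]]'; python3 - <<'E'
from h import *
a,_=grab('top','t2');b,_=grab('side','s2')
a=cv2.resize(a[150:250,130:330],(800,400))[:,:400];b=cv2.resize(b[110:210,170:270],(400,400))
cv2.imwrite('pics/c3.png',np.hstack([a,b])[:,:,::-1])
E
python3 go.py .476 .0435 .1
```

```text
clock: 4.53
tcp_pos: [0.4434, 0.3442, 0.0557]
ee_rot: [1.0, -0.03, 0.001, 0.0]
force: [-13.8, -12.5, 43.6]
gripper_width: -0.0
grasp_force: 21.8
clock: 5.2
tcp_pos: [0.4368, 0.2199, 0.1111]
ee_rot: [0.999, -0.033, 0.0, 0.001]
force: [-0.6, 0.2, -0.6]
gripper_width: -0.0003
grasp_force: 0.0
5.3 [0.4364 0.224  0.1115] [ 0.998 -0.061  0.001] [ 0.2  0.7 -0.2] 0.00020606141042830495 [ 0.04  0.26 -0.66  1.87  0.18  1.07 -2.32]
[0.476  0.0435 0.1   ] cm: [ 5.06 17.77  1.15]
```

View pics/c3.png

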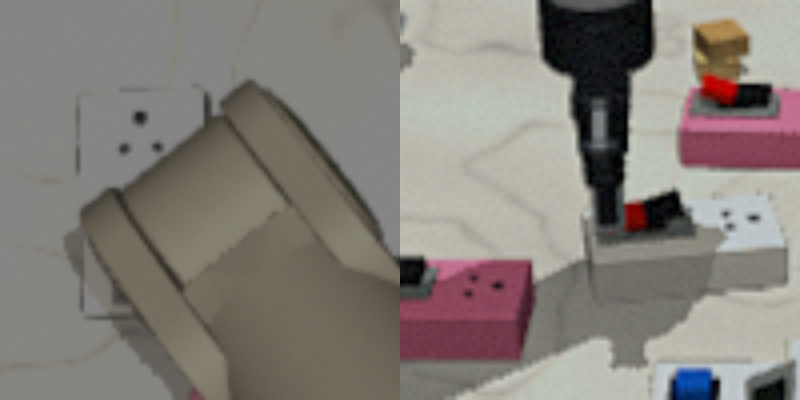

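The black half is now raised and red is level at (635,217): the rocker is on. On to green.

```bash
python3 -m jog '[[0.5,1.5,0,0,0],[1.5,4.5,0,0,0],[2.5,8,0,0,0],[3.5,11.5,0,0,0],[4.3,15,0,0,0],[4.9,17.2,0,0,0],[5.1,17.8,0,0,0],[5.1,17.8,0,0,0],[5.1,17.8,0,0,0],[5.1,17.8,1,0,0],[5.1,17.8,1,0,0]]'; python3 go.py .476 .0435 .066;  python3 - <<'E'
from h import *
b,_=grab('side','s3')
cv2.imwrite('pics/c4.png',cv2.resize(b[150:250,190:290],(400,400))[:,:,::-1])
E
```

```text
clock: 6.22
tcp_pos: [0.4752, 0.045, 0.0997]
ee_rot: [1.0, -0.029, -0.001, -0.0]
force: [-0.3, -0.1, 0.0]
gripper_width: -0.0002
grasp_force: 0.0
6.2167 [0.4752 0.045  0.0997] [ 0.998 -0.057 -0.002] [-0.3 -0.1  0. ] -0.00022725242849824833 [ 0.33  0.23 -0.55  1.91  0.13  1.04 -1.9 ]
[0.476  0.0435 0.066 ] cm: [0.09 0.15 3.37]
```

View pics/c4.png

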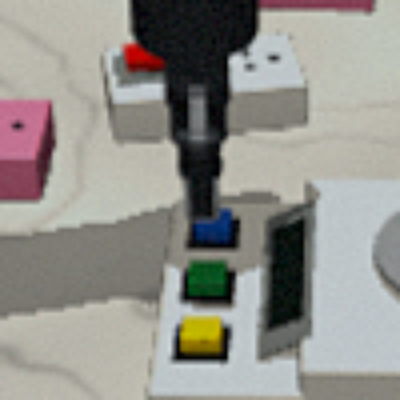

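The tip at (201,213) will come down on green at (208,278), with a slight shift to +x.

```bash
python3 -m jog '[[0.2,0.1,1,0,0],[0.2,0.1,2,0,0],[0.2,0.1,3,0,0],[0.2,0.1,3.4,0,0],[0.2,0.1,3.4,0,0],[0.2,0.1,3.7,0,0],[0.2,0.1,4.0,0,0],[0.2,0.1,4.3,0,0],[0.2,0.1,4.5,0,0],[0.2,0.1,4.5,0,0],[0.2,0.1,4.5,0,0]]'; python3 go.py .476 .0435 .054
```

```text
clock: 7.18
tcp_pos: [0.4782, 0.0417, 0.0563]
ee_rot: [1.0, -0.03, -0.0, -0.0]
force: [-0.6, 0.9, 0.2]
gripper_width: 0.0
grasp_force: 0.0
7.1833 [0.4782 0.0417 0.0563] [ 0.998 -0.061 -0.   ] [-0.6  0.9  0.2] 1.3875850596594831e-05 [ 0.31  0.29 -0.53  1.95  0.18  0.94 -1.94]
[0.476  0.0435 0.054 ] cm: [-0.23 -0.16  0.23]
```

```bash
python3 -m jog '[[-0.1,0,0.1,0,0],[-0.1,0,0.2,0,0],[-0.1,0,0.3,0,0],[-0.1,0,0.4,0,0],[-0.1,0,0.4,0,0]]'; python3 go.py
```

```text
clock: 7.6
tcp_pos: [0.478, 0.0418, 0.0538]
ee_rot: [1.0, -0.03, 0.001, 0.0]
force: [-3.6, -1.9, 16.2]
gripper_width: -0.0002
grasp_force: 8.2
7.6 [0.478  0.0418 0.0538] [ 0.998 -0.061  0.002] [-3.6 -1.9 16.2] -0.00018892681238481495 [ 0.31  0.29 -0.53  1.96  0.18  0.94 -1.94]
```

```bash
python3 -m jog '[[0,0,0.1,0,0],[0,0,0.1,0,0],[0,0,-1.5,0,0],[0,0,-3.5,0,0],[0,0,-4,0,0],[0,-2,-4,0,0],[0.1,-5,-4,0,0],[0.1,-6.1,-4,0,0],[0.1,-6.1,-4,0,0],[0.1,-6.1,-4,0,0]]'; python3 go.py .4839 .103 .066;  python3 - <<'E'
from h import *
b,_=grab('side','s4')
cv2.imwrite('pics/c5.png',cv2.resize(b[150:250,190:290],(400,400))[:,:,::-1])
E
```

```text
clock: 8.43
tcp_pos: [0.4813, 0.103, 0.0916]
ee_rot: [1.0, -0.03, -0.001, 0.0]
force: [-0.7, 0.0, 0.7]
gripper_width: 0.0003
grasp_force: 0.0
8.4333 [0.4813 0.103  0.0916] [ 0.998 -0.059 -0.001] [-0.7  0.   0.7] 0.00026400714857448634 [ 0.23  0.27 -0.57  1.89  0.17  1.03 -2.05]
[0.4839 0.103  0.066 ] cm: [ 0.26 -0.01  2.56]
```

View pics/c5.png

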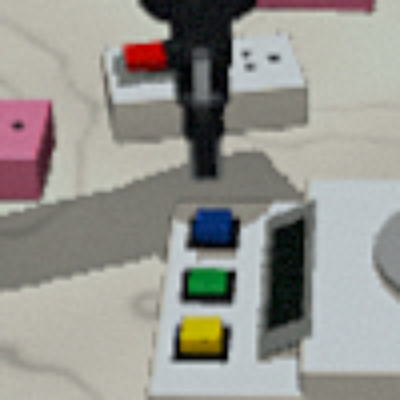

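Green is now visibly lower, at (208,282), and blue at (213,227) lies below the tip. Pressing blue.

```bash
python3 -m jog '[[0.3,0,0.8,0,0],[0.3,0,1.6,0,0],[0.3,0,2.3,0,0],[0.3,0,2.7,0,0],[0.3,0,3.1,0,0],[0.3,0,3.4,0,0],[0.3,0,3.7,0,0],[0.3,0,3.9,0,0],[0.3,0,4.0,0,0],[0.3,0,4.0,0,0],[0.3,0,4.0,0,0]]'; python3 go.py .4839 .103 .054
```

```text
clock: 9.4
tcp_pos: [0.4848, 0.1022, 0.0538]
ee_rot: [1.0, -0.03, 0.0, 0.001]
force: [-10.4, -3.2, 20.0]
gripper_width: -0.0001
grasp_force: 10.4
9.4 [0.4848 0.1022 0.0538] [ 0.998 -0.061  0.   ] [-10.4  -3.2  20. ] -0.00012347647765526167 [ 0.21  0.33 -0.56  1.91  0.21  0.95 -2.08]
[0.4839 0.103  0.054 ] cm: [-0.09 -0.07 -0.02]
```

At the stop with 20 N. I'll hold briefly, then lift clear and verify.

```bash
python3 -m jog '[[0,0,0,0,0],[0,0,0,0,0],[0,0,-1.5,0,0],[0,0,-4,0,0],[0,0,-7,0,0],[0,0,-10,0,0],[0,0,-13,0,0],[0,0,-14,0,0],[0,0,-14,0,0],[0,0,-14,0,0],[0,0,-14,0,0]]';  python3 - <<'E'
from h import *
b,_=grab('side','s5')
cv2.imwrite('pics/c6.png',cv2.resize(b[140:340,190:390],(600,600))[:,:,::-1])
a=np.load('pics/side.npz')['im'].astype(int);o=cv2.imread('pics/side0.png')[:,:,::-1].astype(int)
for n,(x0,y0,x1,y1) in {'bottle':(340,245,395,340),'rack':(245,285,325,380),'beaker':(295,145,330,190),'dish':(280,185,340,230),'yellow':(230,228,252,246),'blue':(234,200,254,214),'green':(234,214,252,228)}.items(): print(n,(np.abs(a-o).max(2)[y0:y1,x0:x1]>40).sum())
E
```

```text
clock: 10.32
tcp_pos: [0.4843, 0.1022, 0.191]
ee_rot: [1.0, -0.03, -0.001, 0.0]
force: [0.4, 0.5, -0.2]
gripper_width: -0.0001
grasp_force: 0.0
bottle 0
rack 0
beaker 0
dish 0
yellow 0
blue 61
green 44
```

View pics/c6.png

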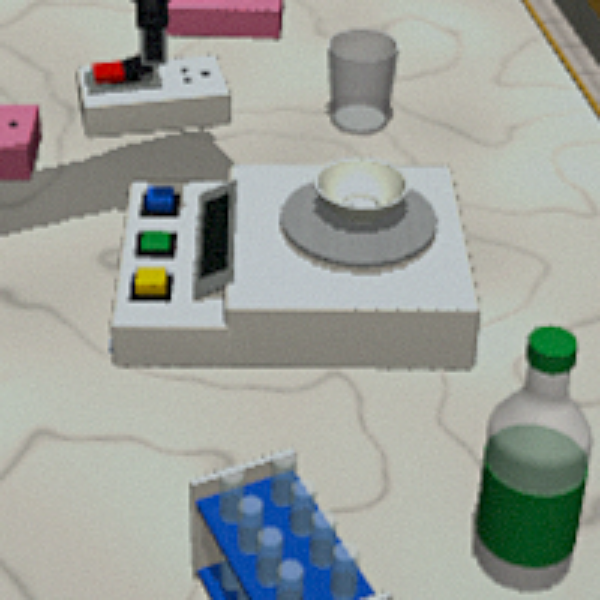

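Red is level at (108,72), green is low at (155,242), and nothing has been displaced. Blue looks up, but it differs from the first picture, possibly from shadow, so I'll check its blob height before handing in.

```bash
python3 - <<'E'
import m
for c in 'bgy': x=m.cen('side',m.B[c][1],c); print(c,x[0].round(1),x[1])
E
```

```text
b [242.9 205.8] [238 202  10   9  77]
g [241.4 220. ] [237 217  10   7  67]
y [239.9 233.1] [235 229  11   9  94]
```

Blue is back at its starting height and green is in.

```bash
python3 -c "
from bench import manip
print(manip.close_job())"
```

```text
the job is handed in; nothing more can be done
None
```

I switched the rocker on, pressed the green key in (it stayed in), then pressed the blue key and let it come back up; the final images show yellow untouched and the dish, rack, beaker and bottle unmoved, and I handed the job in at about 10.4 s, with no verdict returned.

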